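# Open the wide push-to-open cupboard

### The job

Two small wooden cupboards stand on the bench. Gently push in the door of the wider one near its free edge until the spring catch lets go and the door pops ajar, then swing that door wide open, square to the cupboard's front or further. Leave the narrow cupboard shut.

Things in the scene. Friction and masses are not known exactly. Their poses are not given: they have to be found in the camera images.
- wide_door (a joint): Wide cupboard's flat wooden door, no handle: 169 wide, 106 high, 12 mm thick, top 109 mm above the bench. Cupboard: plain wood, 170 wide, 110 high, 140 mm deep, fixed. Upright hinge on the left seen from the robot; swings out to the robot. 0 rad shut, 1.57 square to the front, stop at 1.8. Let go by its catch, it springs out to about 0.5 rad, then turns lightly and stays where it is left.
- wide_press (a point): Press stud: flat brass dot, 12 mm across, on the wide door's front face, 22 mm from the free (right) edge, 147 mm from the hinge axis, 82 mm above the bench; moves with the door. x points into the door, y along it to the hinge, z up. Pressed in about 5 to 7 mm here (3 to 5 N; door at -0.035 rad, stop at -0.046) the catch lets go; the door springs out as the finger draws back.
- wide_hinge (a point): Point on the wide door's hinge axis, mid-thickness of the door, 109 mm above the bench. Fixed to the cupboard: x at right angles into its front, y left along the front, z up. The cupboard's front edges lie 13.5 mm along x from here. With the door ajar the gap behind it is open at the top and takes a fingertip from above; the catch parts lie below 35 mm above the bench.
- narrow_door (a joint): Door of the narrow cupboard beside it: 110 mm wide, otherwise alike, hinge also on the left, same kind of catch. 0 rad shut, positive open. It must stay shut.

How it is judged:
By the outcome, as a careful person would: the job done as asked, in the order asked, and still so for the second after the job is handed in, with the robot touching nothing.
It also fails if it takes over 48 s, if anything falls off the work surface, if the arm or the gripper's body presses on something with over 40 N, if the wrist force passes 120 N, or if a joint passes its speed limit or range.

### The arm

A 6-joint arm with a two-finger parallel gripper is mounted at the origin on a cart in front of the work surface, level with it; the furniture and walls round the work are solid. World frame = base frame: x ahead of the robot, y to its left, z up, the work surface at z = 0. Lengths are in m, angles in rad, forces in N, time in s.
With the tool pointing down it reaches from about 0.25 to 0.775 m from the base axis. Payload 4 kg.
Tool frame: the origin (TCP) lies between the finger pads; the fingertips stand 25 mm ahead of it and the grasp point (between the pads) lies 6 mm ahead of it (robot.tip_reach is the distance from the TCP to the fingertips, in m); z points along the fingers, y is the line along which they close (so a half turn about z gives the same grasp; the last joint's range is limited). The gripper opens to 94 mm and grips with 3 to 60 N. Pads are 16 mm wide; open, the fingers measure 119 mm over their backs; the gripper's body (75 mm by 177 mm) begins 78 mm behind the grasp point.
Start: joints at [1.001, 0.087, 1.371, -0, 1.684, -0.103], TCP at [0.248, 0.491, 0.198] pointing down, gripper open.
Joint ranges: [-3.1, 3.1], [-0.76, 2.03], [0.27, 2.55], [-1.08, 4.22], [0.17, 2.65], [-2.57, 2.57]. Speed limits (rad/s): [2.79, 2.79, 3.14, 3.14, 3.14, 3.14].

### API

Orientations are given as [roll, pitch, yaw] about the fixed x, y, z axes, in that order (R = Rz(yaw) Ry(pitch) Rx(roll)).
In Python, from bench import sensors, snapshot, camera_info, ticket, robot gives the robot as it stands.
- The arm moves only by the tool arm_command, never from a script. Its argument "plan" is a list of rows, each an object with "grip": the closure, from -1 (fully open) to 1 (shut); "slide": the shift along the tool's x, y, z normalised to -1 to 1, where 1 is 500 mm, a list of three; "spin": the turn about the tool's z normalised to -1 to 1, where 1 is 5 degrees. A call has 1 to 10 rows; each row shifts and turns the commanded pose from where the row before left it, along the tool's axes as they then stand; what a row does not reach is not made up. A row lasts 1/8 s, in which the tool goes at most 62.5 mm and 10.7 degrees, less where a joint would pass 70% of its speed; a pose out of reach is approached as far as the arm can. A call with a number of a shift or a turn outside -1 to 1 is refused whole. A call with a gripper value outside its range is refused whole. The fingers move at their own pace and stop on an object; the grip force is fixed at half the most. Time passes only in rows, so rows that do not move let the fingers close. It gives the time, the measured TCP pose, the force, the opening and the grip force at its end, in the units of the state.
- sensors.get_obs(): the state, without advancing time (a new reading comes with each control period).
- snapshot(name): name is "scene" or "top" or "wrist"; returns the picture (400x640x3 uint8, red, green, blue); there is no depth.
- camera_info(name): a dict with "fx", "fy", "cx", "cy" (pixels), "k1" (the pictures are not rectified: a ray, as slopes to the right and down, at radius r is drawn at 1 + k1 r^2 times it, then the intrinsics apply), "position" and "rotation" of the camera in the world. Camera axes: x right, y up, looking along -z (the intrinsics and any distortion apply to the point x, -y, -z); pixel columns grow to the right and rows downward; lengths in m; the calibration is good to about 2 mm. A picture is of the moment at which its call begins: read the wrist's pose just before it. camera_info takes no time and is no camera call; for the wrist camera it gives the pose at the moment of the call.
- ticket.close_job(): hands the job in; it is judged then, once.
The state is a dict: "time": time; "joint_positions": joint angles; "qvel": joint speeds; "joint_torque": joint torques, N m; "tool_pos": TCP position; "ee_rot": TCP orientation; "wrist_force": force on the tool from outside, world axes, zero at the start; "wrist_torque": the same for the moment, N m; "width": finger opening in m; "finger_force": force on a finger pad.
Only numpy, scipy, OpenCV 4.12 (cv2) and the standard library are available. Lean on these libraries where they do the work, as an engineer would, in place of code of your own. Each camera call takes 0.05 s, during which the arm holds its last target. There are 200 camera calls.

## Working session

There is one attempt and no reset: what is moved stays moved. The work goes in short steps, Python scripts to look and compute and a tool call to move; the robot and the scene stay as the last step left them, time stands still between calls to the robot, and variables do not carry over. Pictures are saved under pics/ and viewed, at most 10 in all, crops included, and the job is handed in when it is done.

Besides the shell and the picture viewer there is one more tool, called as name([rows], argument=value, ...), one row to a line, values as JSON. arm_command: Moves the arm, as the interface text tells. Scaled input: -1 to 1 covers 500 mm each way for a shift and 5 degrees each way for a turn. Its arguments: {"type":"object","properties":{"plan":{"type":"array","items":{"type":"object","properties":{"grip":{"type":"number"},"slide":{"type":"array","items":{"type":"number"}},"spin":{"type":"number"}}}}},"required":["plan"]}

```bash
mkdir -p pics; python3 - <<'E'
from bench import sensors,snapshot,camera_info
import cv2,numpy as np
for n in("scene","top"):
    im=snapshot(n); cv2.imwrite(f"pics/{n}0.png",im[:,:,::-1])
    c=camera_info(n); print(n,{k:np.round(v,4).tolist() for k,v in c.items() if not isinstance(v,str)})
o=sensors.get_obs(); print(o)
E
```

```text
scene {'fx': 410.9822, 'fy': 410.9822, 'cx': 319.9107, 'cy': 205.0728, 'k1': 0.0084, 'position': [-0.0733, -0.5692, 0.5845], 'rotation': [1.0333, -0.0123, -0.9534]}
top {'fx': 389.4414, 'fy': 389.4414, 'cx': 317.5339, 'cy': 197.8908, 'k1': -0.0127, 'position': [0.4568, -0.1253, 1.0082], 'rotation': [0.1197, 0.0092, -1.5536]}
{'time': 0.1, 'joint_positions': array([ 1.00085881e+00,  8.78929215e-02,  1.37209512e+00, -6.72768652e-06,
        1.68362724e+00, -1.03125754e-01]), 'qvel': array([ 0.00199347, -0.00185553, -0.00419118,  0.00046467,  0.00063568,
       -0.00018007]), 'joint_torque': array([ 2.50818870e-03, -3.41244221e+01, -3.03303266e+01,  7.20758317e-02,
        3.02769360e-02, -1.06172772e-04]), 'tool_pos': array([0.24726001, 0.4907051 , 0.19641886]), 'ee_rot': array([-3.13958008e+00, -2.01564516e-04,  2.67477993e+00]), 'wrist_force': array([-0.57722401,  0.17355651,  0.12513736]), 'wrist_torque': array([-0.00642738,  0.02694491, -0.00426963]), 'finger_force': 0.0, 'width': 0.09381541304246399}
```

View pics/scene0.png

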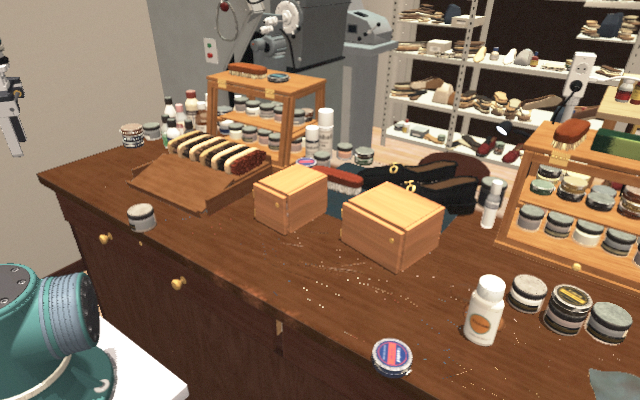

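View pics/top0.png

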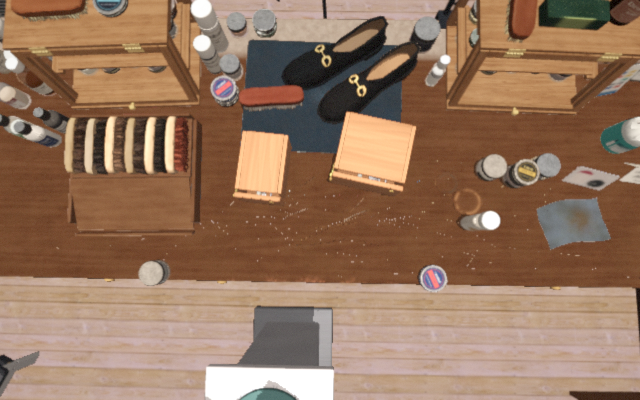

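The scene view shows the narrow cupboard near (290,197) and the wide one near (393,225). In the top view the wide cupboard's lid spans about (346,114), (417,125), (402,190) and (332,178), with its door along the lower edge. The next step is to measure its edges.

```bash
cat > h.py <<'E'
import numpy as np,cv2
from scipy.spatial.transform import Rotation as Ro
from bench import camera_info
def RT(c):
    r=np.array(c["rotation"]); return r if r.shape==(3,3) else Ro.from_euler('xyz',r).as_matrix()
def ray(c,u,v):
    d=np.array([c["k1"],0,0,0.]); K=np.array([[c["fx"],0,c["cx"]],[0,c["fy"],c["cy"]],[0,0,1]])
    p=cv2.undistortPoints(np.array([[[u,v]]],float),K,d)[0,0]
    return np.array(c["position"]),RT(c)@np.array([p[0],-p[1],-1])
def plane(c,u,v,z):
    o,d=ray(c,u,v); return o+d*(z-o[2])/d[2]
def proj(c,P):
    q=RT(c).T@(np.array(P)-c["position"]); s=np.array([q[0],-q[1]])/-q[2]
    s=s*(1+c["k1"]*(s@s)); return s*c["fx"]+[c["cx"],c["cy"]]
E
python3 - <<'E'
import cv2,numpy as np
from h import *
t=cv2.imread("pics/top0.png"); s=cv2.imread("pics/scene0.png")
a=cv2.resize(t[100:210,225:435],None,fx=3.8,fy=3.8,interpolation=cv2.INTER_CUBIC)[:418,:798]
cv2.imwrite("pics/tc.png",a)
b=cv2.resize(s[155:275,245:450],None,fx=3.9,fy=3.9,interpolation=cv2.INTER_CUBIC)
cv2.imwrite("pics/sc.png",b); print(a.shape,b.shape)
c=camera_info("top")
P=[plane(c,u,v,.11) for u,v in((346,114),(417,125),(402,190),(332,178))]
print(np.round(P,3)); print([np.linalg.norm(P[i]-P[i-1]).round(3) for i in range(4)])
E
```

```text
(418, 798, 3) (468, 800, 3)
[[ 0.767 -0.18   0.11 ]
 [ 0.743 -0.348  0.11 ]
 [ 0.586 -0.311  0.11 ]
 [ 0.612 -0.148  0.11 ]]
[np.float64(0.158), np.float64(0.17), np.float64(0.161), np.float64(0.165)]
```

View pics/tc.png

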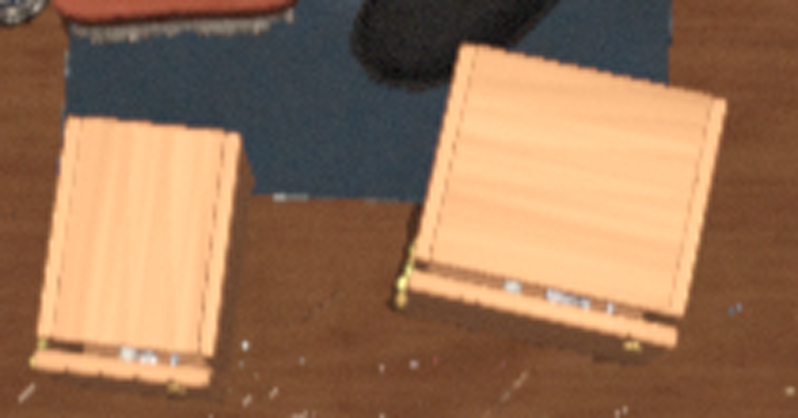

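View pics/sc.png

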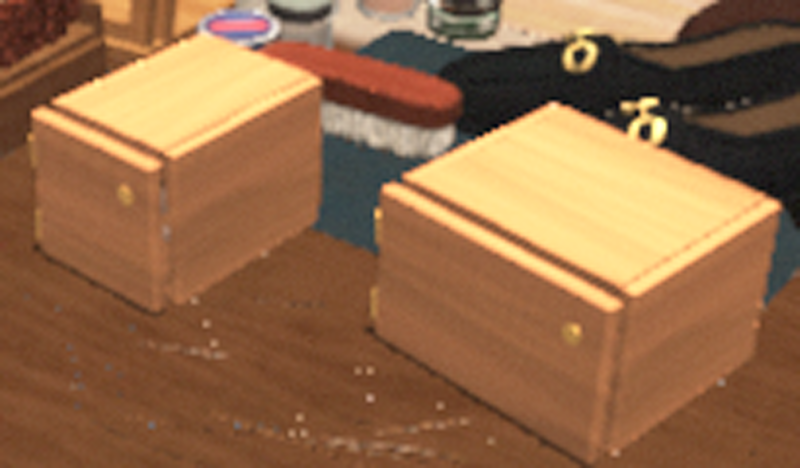

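The zoomed top view shows the wide door's front top edge running from (405,288) to (676,345), with a hinge at crop (402,285) and the stud near (632,346). In the zoomed scene view the stud is at (572,333), and both doors look shut.

```bash
python3 - <<'E'
from h import *
c=camera_info("top"); s=camera_info("scene")
T=lambda u,v:((u+.5)/3.8-.5+225,(v+.5)/3.8-.5+100)
S=lambda u,v:((u+.5)/3.9-.5+245,(v+.5)/3.9-.5+155)
FL,FR=plane(c,*T(405,288),.109),plane(c,*T(676,345),.109)
BL,BR=plane(c,*T(460,45),.11),plane(c,*T(725,100),.11)
print("F",FL,FR,np.linalg.norm(FL-FR)); print("B",BL,BR,np.linalg.norm(BL-BR))
for n,u,v in(("FL",388,185),("FR",616,308),("BR",780,207),("BL",553,103)): print("scene",n,plane(s,*S(u,v),.109))
for a,b in((FL,FR),(BL,BR)):
    d=a-b; print("angle of y-left axis vs world y (deg)",np.degrees(np.arctan2(-d[0],d[1])))
o,d=ray(s,*S(572,333)); print("stud at z.082",plane(s,*S(572,333),.082), "top view stud z.082",plane(c,*T(632,346),.082))
nL,nR=plane(c,*T(33,363),.109),plane(c,*T(208,383),.109); print("narrow",nL,nR)
E
```

```text
F [ 0.61834529 -0.14629875  0.109     ] [ 0.58554496 -0.31271841  0.109     ] 0.16962123952715868
B [ 0.77353501 -0.17881507  0.11      ] [ 0.7404164 -0.3445385  0.11     ] 0.169000292220498
scene FL [ 0.62478508 -0.1487509   0.109     ]
scene FR [ 0.58851751 -0.31256513  0.109     ]
scene BR [ 0.73859015 -0.34422491  0.109     ]
scene BL [ 0.7768112  -0.17806097  0.109     ]
angle of y-left axis vs world y (deg) -11.149753198028247
angle of y-left axis vs world y (deg) -11.30126434608976
stud at z.082 [ 0.59038434 -0.2892046   0.082     ] top view stud z.082 [ 0.58832803 -0.29060329  0.082     ]
narrow [0.56810845 0.08144415 0.109     ] [ 0.55749256 -0.02651762  0.109     ]
```

arm_command([
  {"grip": 1, "slide": [0, 0, 0], "spin": -1},
  {"grip": 1, "slide": [0, 0, 0], "spin": -1},
  {"grip": 1, "slide": [0, 0, 0], "spin": -1},
  {"grip": 1, "slide": [-0.05, -0.09, 0], "spin": 0},
  {"grip": 1, "slide": [-0.05, -0.09, 0], "spin": 0},
  {"grip": 1, "slide": [-0.05, -0.09, 0], "spin": 0},
  {"grip": 1, "slide": [-0.05, -0.09, 0], "spin": 0},
  {"grip": 1, "slide": [-0.05, -0.09, 0], "spin": 0},
  {"grip": 1, "slide": [-0.05, -0.09, 0], "spin": 0},
  {"grip": 1, "slide": [-0.05, -0.09, 0], "spin": 0},
])

```text
time: 1.35
tool_pos: [0.3547, 0.1455, 0.1971]
ee_rot: [-3.142, -0.0, 2.937]
wrist_force: [0.8, -0.1, 0.7]
width: 0.0009
finger_force: 0.0
```

arm_command([
  {"grip": 1, "slide": [-0.065, -0.095, 0], "spin": 0},
  {"grip": 1, "slide": [-0.065, -0.095, 0], "spin": 0},
  {"grip": 1, "slide": [-0.065, -0.095, 0], "spin": 0},
  {"grip": 1, "slide": [-0.065, -0.095, 0], "spin": 0},
  {"grip": 1, "slide": [-0.065, -0.095, 0], "spin": 0},
  {"grip": 1, "slide": [-0.065, -0.095, 0], "spin": 0},
  {"grip": 1, "slide": [-0.06, -0.095, 0], "spin": 0},
  {"grip": 1, "slide": [-0.06, -0.095, 0.06], "spin": 0},
  {"grip": 1, "slide": [0, 0, 0.1], "spin": 0},
  {"grip": 1, "slide": [0, 0, 0.04], "spin": 0},
])

```text
time: 2.6
tool_pos: [0.5244, -0.2754, 0.0929]
ee_rot: [3.138, -0.007, 2.935]
wrist_force: [-0.3, 0.1, 0.5]
width: 0.0006
finger_force: 0.0
```

```bash
python3 - <<'E'
from h import *
from bench import snapshot,sensors
im=snapshot("scene")[:,:,::-1]; b=cv2.resize(im[110:300,230:490],None,fx=3,fy=3,interpolation=cv2.INTER_CUBIC)
cv2.imwrite("pics/s1.png",b)
o=sensors.get_obs(); print(o["tool_pos"],o["ee_rot"],o["wrist_force"])
ex=np.array([.980,-.198,0]); st=np.array([.590,-.290,.082]); print((st-o["tool_pos"])@ex,(st-o["tool_pos"])@[.198,.98,0])
E
```

```text
[ 0.52357543 -0.27442557  0.09100472] [ 3.13737274 -0.01033642  2.93565049] [-1.11955452 -0.21179094 -1.70083095]
0.06817981473671479 -0.00211087236326554
```

View pics/s1.png

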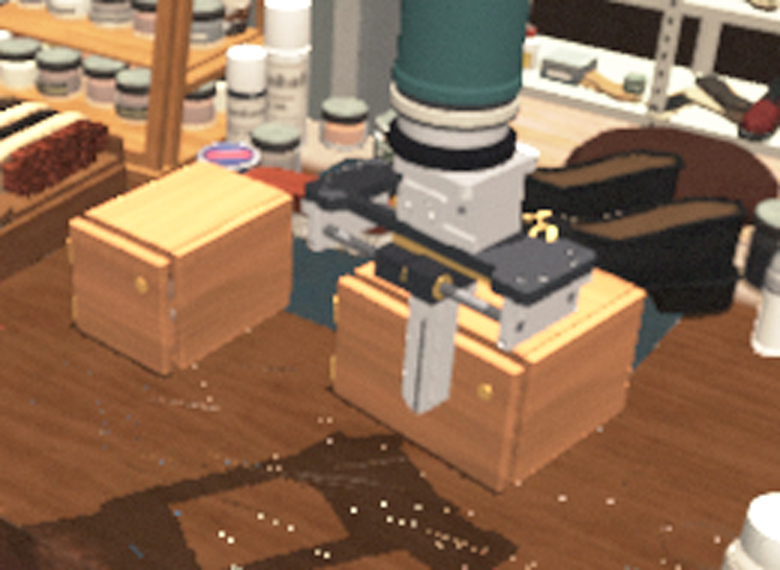

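The closed fingertips are in front of the wide door, with their tip at crop (425,410). The stud is at (485,392), about 60 mm further in, and both doors are still shut. I'll approach it slowly.

arm_command([
  {"grip": 1, "slide": [-0.035, -0.004, -0.01], "spin": 0},
  {"grip": 1, "slide": [-0.035, 0, 0], "spin": 0},
  {"grip": 1, "slide": [-0.03, 0, 0], "spin": 0},
  {"grip": 1, "slide": [0, 0, 0], "spin": 0},
])

```text
time: 3.15
tool_pos: [0.5758, -0.2879, 0.1031]
ee_rot: [3.142, 0.0, 2.937]
wrist_force: [-0.9, 0.7, 0.5]
width: 0.0005
finger_force: 0.0
```

arm_command([
  {"grip": 1, "slide": [-0.004, 0, 0.01], "spin": 0},
  {"grip": 1, "slide": [-0.004, 0, 0], "spin": 0},
  {"grip": 1, "slide": [-0.004, 0, 0], "spin": 0},
  {"grip": 1, "slide": [0, 0, 0], "spin": 0},
])

```text
time: 3.65
tool_pos: [0.5802, -0.2889, 0.0976]
ee_rot: [3.141, -0.002, 2.936]
wrist_force: [-2.7, 1.2, -1.0]
width: 0.0005
finger_force: 1.2
```

arm_command([
  {"grip": 1, "slide": [-0.004, 0, 0], "spin": 0},
  {"grip": 1, "slide": [0, 0, 0], "spin": 0},
])

```text
time: 3.9
tool_pos: [0.5828, -0.2895, 0.0977]
ee_rot: [3.141, -0.001, 2.937]
wrist_force: [-2.2, 0.4, -1.4]
width: 0.0006
finger_force: 1.3
```

arm_command([
  {"grip": 1, "slide": [-0.004, 0, 0], "spin": 0},
  {"grip": 1, "slide": [0, 0, 0], "spin": 0},
])

```text
time: 4.15
tool_pos: [0.5853, -0.29, 0.0978]
ee_rot: [3.141, 0.0, 2.937]
wrist_force: [-1.9, 0.6, -1.8]
width: 0.0003
finger_force: 1.1
```

arm_command([
  {"grip": 1, "slide": [-0.003, 0, 0], "spin": 0},
  {"grip": 1, "slide": [0, 0, 0], "spin": 0},
])

```text
time: 4.4
tool_pos: [0.5859, -0.2902, 0.0978]
ee_rot: [3.141, -0.002, 2.937]
wrist_force: [-4.6, 0.8, -1.2]
width: 0.0004
finger_force: 2.4
```

```bash
python3 - <<'E'
from h import *
from bench import snapshot,sensors
print([sensors.get_obs()[k] for k in("tool_pos","wrist_force","finger_force")])
im=snapshot("scene")[:,:,::-1]; b=cv2.resize(im[185:285,320:460],None,fx=5.5,fy=5.5,interpolation=cv2.INTER_CUBIC)
cv2.imwrite("pics/s2.png",b)
print([sensors.get_obs()[k] for k in("wrist_force","finger_force")])
E
```

```text
[array([ 0.5859092 , -0.29019074,  0.09784116]), array([-4.58417561,  0.7924755 , -1.18109065]), 2.3952604542137124]
[array([-4.71477785,  1.70476632, -2.0070162 ]), 2.471360073541291]
```

View pics/s2.png

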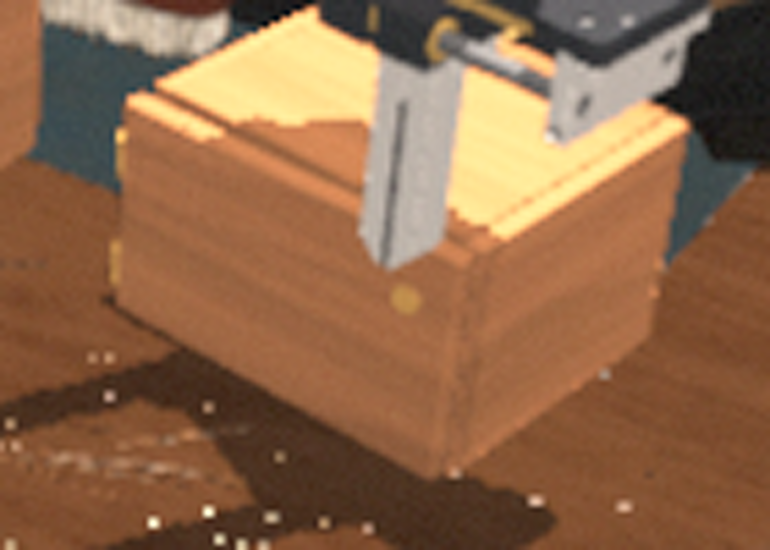

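The free edge is now pressed in: the groove behind the door at crop (460,260) is nearly closed. The fingertips touch just above the stud at (405,298). With 4.6 N on the wrist and about 6 mm of travel, the catch should let go, so I'll draw back.

arm_command([
  {"grip": 1, "slide": [0.01, 0, 0], "spin": 0},
  {"grip": 1, "slide": [0.02, 0, 0], "spin": 0},
  {"grip": 1, "slide": [0.04, 0, 0], "spin": 0},
  {"grip": 1, "slide": [0.05, 0, 0], "spin": 0},
  {"grip": 1, "slide": [0.06, 0, 0], "spin": 0},
  {"grip": 1, "slide": [0.06, 0, 0], "spin": 0},
  {"grip": 1, "slide": [0, 0, 0], "spin": 0},
  {"grip": 1, "slide": [0, 0, 0], "spin": 0},
])

```text
time: 5.45
tool_pos: [0.4702, -0.2664, 0.099]
ee_rot: [-3.141, 0.003, 2.936]
wrist_force: [0.1, 0.6, -0.1]
width: 0.0003
finger_force: 0.0
```

```bash
python3 - <<'E'
from h import *
from bench import snapshot,sensors,robot
print([sensors.get_obs()[k] for k in("time","tool_pos","wrist_force")],robot.tip_reach)
t=snapshot("top")[:,:,::-1]; a=cv2.resize(t[100:260,230:430],None,fx=3.7,fy=3.7,interpolation=cv2.INTER_CUBIC)
cv2.imwrite("pics/t3.png",a)
cv2.imwrite("pics/s3.png",snapshot("scene")[:,:,::-1])
E
```

```text
[5.45, array([ 0.47017791, -0.26640701,  0.09903263]), array([ 0.10778734,  0.56016165, -0.08502947])] 0.025
```

View pics/t3.png

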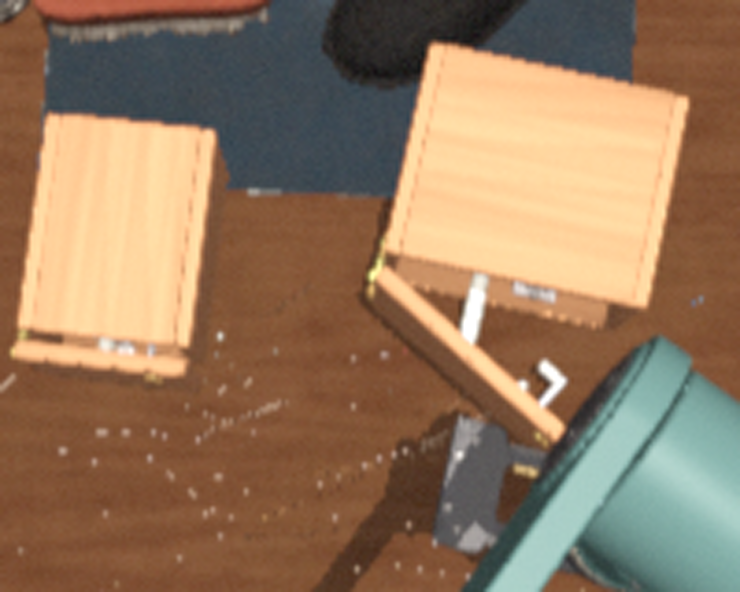

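The door is ajar at about 0.5 rad: its free edge is at crop (562,437) and the hinge at (378,272). The narrow cupboard is still shut. Next I'll go up, over the door and down behind it.

arm_command([
  {"grip": 1, "slide": [0, 0, -0.08], "spin": 0},
  {"grip": 1, "slide": [0, 0, -0.08], "spin": 0},
  {"grip": 1, "slide": [0, 0, 0], "spin": 0},
  {"grip": 1, "slide": [-0.06, 0.01, 0], "spin": 0},
  {"grip": 1, "slide": [-0.07, 0.01, 0], "spin": 0},
  {"grip": 1, "slide": [-0.06, 0.013, 0], "spin": 0},
  {"grip": 1, "slide": [0, 0, 0], "spin": 0},
])

```text
time: 6.42
tool_pos: [0.5663, -0.2684, 0.1749]
ee_rot: [3.14, -0.004, 2.938]
wrist_force: [-0.0, -0.1, -0.2]
width: 0.0009
finger_force: 0.0
```

```bash
python3 - <<'E'
from h import *
from bench import snapshot,sensors
o=sensors.get_obs(); p=o["tool_pos"]; print(o["time"],p,o["wrist_force"])
H=np.array([.626,-.148])
def pt(th,r,off):
    a=np.radians(258.6)-th; d=np.array([np.cos(a),np.sin(a)]); return H+r*d+off*np.array([-d[1],d[0]])
y=o["ee_rot"][2]; tx=np.array([np.cos(y),np.sin(y)]); ty=np.array([np.sin(y),-np.cos(y)])
print("rel. insertion",pt(.52,.13,.035)-p[:2])
q=pt(.52,.13,.035)
for th in np.linspace(.62,1.68,10):
    n=pt(th,.125,.02); d=n-q; q=n; print(round(th,2),n.round(3),np.round([d@tx/.5,d@ty/.5],3))
s=snapshot("scene")[:,:,::-1]; cv2.imwrite("pics/s4.png",cv2.resize(s[130:290,310:490],None,fx=3.7,fy=3.7,interpolation=cv2.INTER_CUBIC))
E
```

```text
6.425 [ 0.5663454  -0.26837912  0.17488422] [-0.04375598 -0.09222108 -0.23223499]
rel. insertion [ 0.00037256 -0.00049535]
0.62 [ 0.548 -0.248] [0.044 0.034]
0.74 [ 0.537 -0.238] [0.026 0.015]
0.86 [ 0.527 -0.227] [0.024 0.018]
0.97 [ 0.519 -0.215] [0.022 0.02 ]
1.09 [ 0.511 -0.202] [0.019 0.023]
1.21 [ 0.506 -0.188] [0.016 0.025]
1.33 [ 0.502 -0.174] [0.013 0.027]
1.44 [ 0.5   -0.159] [0.01  0.028]
1.56 [ 0.499 -0.144] [0.007 0.029]
1.68 [ 0.501 -0.129] [0.003 0.03 ]
```

View pics/s4.png

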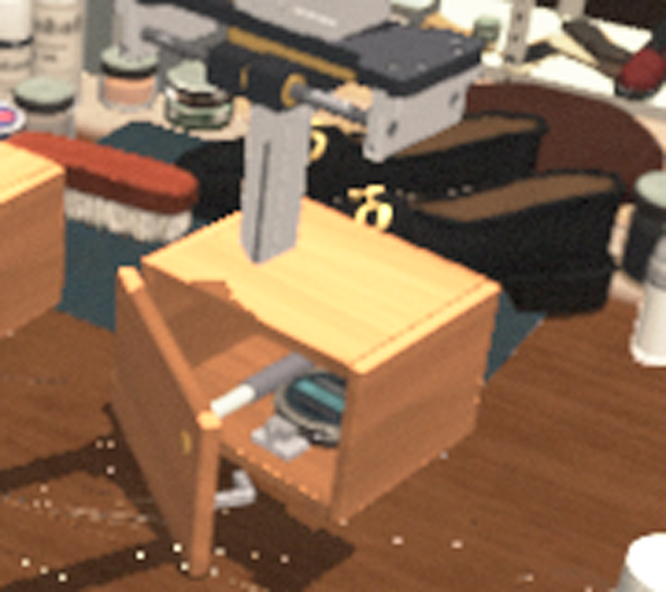

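The door stands ajar with its free edge at crop (210,420). The tip is hanging above the gap, and its offset matches the planned point to within 1 mm. I'll go down into the gap.

arm_command([
  {"grip": 1, "slide": [0, 0, 0.05], "spin": 0},
  {"grip": 1, "slide": [0, 0, 0.04], "spin": 0},
  {"grip": 1, "slide": [0, 0, 0.04], "spin": 0},
  {"grip": 1, "slide": [0, 0, 0.03], "spin": 0},
  {"grip": 1, "slide": [0, 0, 0], "spin": 0},
])

```text
time: 7.1
tool_pos: [0.5639, -0.2686, 0.0963]
ee_rot: [3.14, -0.003, 2.936]
wrist_force: [0.1, -0.0, -0.6]
width: 0.0002
finger_force: 0.0
```

arm_command([
  {"grip": 1, "slide": [0.022, 0.017, 0], "spin": 0},
  {"grip": 1, "slide": [0.022, 0.017, 0], "spin": 0},
  {"grip": 1, "slide": [0.026, 0.015, 0], "spin": 0},
  {"grip": 1, "slide": [0.024, 0.018, 0], "spin": 0},
  {"grip": 1, "slide": [0.022, 0.02, 0], "spin": 0},
  {"grip": 1, "slide": [0, 0, 0], "spin": 0},
])

```text
time: 7.85
tool_pos: [0.5166, -0.2135, 0.0981]
ee_rot: [3.141, -0.001, 2.938]
wrist_force: [0.5, 0.2, -0.2]
width: 0.0003
finger_force: 0.0
```

arm_command([
  {"grip": 1, "slide": [0.019, 0.023, 0], "spin": 0},
  {"grip": 1, "slide": [0.016, 0.025, 0], "spin": 0},
  {"grip": 1, "slide": [0.013, 0.027, 0], "spin": 0},
  {"grip": 1, "slide": [0.01, 0.028, 0], "spin": 0},
  {"grip": 1, "slide": [0.007, 0.029, 0], "spin": 0},
  {"grip": 1, "slide": [0.003, 0.03, 0], "spin": 0},
  {"grip": 1, "slide": [0, 0, 0], "spin": 0},
])

```text
time: 8.72
tool_pos: [0.5006, -0.127, 0.0979]
ee_rot: [3.141, -0.001, 2.938]
wrist_force: [-0.2, 0.1, 0.4]
width: 0.0001
finger_force: 0.0
```

```bash
python3 - <<'E'
from h import *
from bench import snapshot,sensors
o=sensors.get_obs(); print(o["time"],o["tool_pos"],o["wrist_force"])
s=snapshot("scene")[:,:,::-1]; cv2.imwrite("pics/s5.png",cv2.resize(s[130:290,230:460],None,fx=3.4,fy=3.4,interpolation=cv2.INTER_CUBIC))
E
```

```text
8.725 [ 0.50060176 -0.12704729  0.09788518] [-0.20565208  0.1049925   0.37503356]
```

View pics/s5.png

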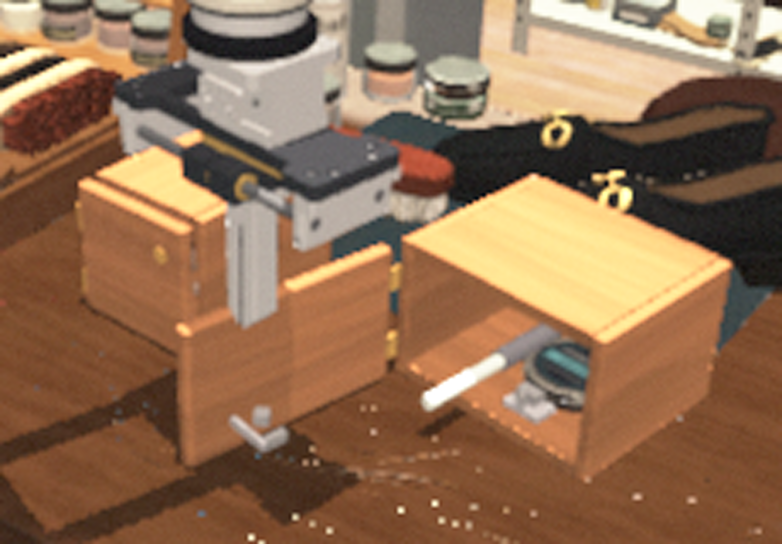

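The wide door is swung right round: its top edge runs from crop (388,247) at the hinge to (183,330) at the free corner. The narrow door is still shut. I'll back off from the door, lift clear and check the angle.

arm_command([
  {"grip": 1, "slide": [0, -0.04, 0], "spin": 0},
  {"grip": 1, "slide": [0, 0, -0.08], "spin": 0},
  {"grip": 1, "slide": [0, 0, -0.1], "spin": 0},
  {"grip": 1, "slide": [0, 0, -0.08], "spin": 0},
  {"grip": 1, "slide": [0.05, -0.09, 0], "spin": 0},
  {"grip": 1, "slide": [0.05, -0.09, 0], "spin": 0},
  {"grip": 1, "slide": [0.05, -0.09, 0], "spin": 0},
  {"grip": 1, "slide": [0.03, -0.09, 0], "spin": 0},
  {"grip": 1, "slide": [0, 0, 0], "spin": 0},
])

```text
time: 9.9
tool_pos: [0.37, -0.3083, 0.2276]
ee_rot: [3.142, -0.001, 2.931]
wrist_force: [-0.4, 0.2, -0.2]
width: 0.0002
finger_force: 0.0
```

```bash
python3 - <<'E'
from h import *
from bench import snapshot,sensors
o=sensors.get_obs(); print(o["time"],o["tool_pos"],o["wrist_force"])
cv2.imwrite("pics/t6.png",cv2.resize(snapshot("top")[:,:,::-1][100:260,230:430],None,fx=3.7,fy=3.7,interpolation=cv2.INTER_CUBIC))
s=camera_info("scene"); S=lambda u,v:((u+.5)/3.4-.5+230,(v+.5)/3.4-.5+130)
a,b=plane(s,*S(388,247),.109),plane(s,*S(183,330),.109); d=b-a
print(a,b,np.linalg.norm(d),"theta",np.radians(258.6)-np.arctan2(d[1],d[0])%(2*np.pi))
E
```

```text
9.9 [ 0.36996085 -0.30831531  0.22755295] [-0.38086409  0.20436229 -0.20660843]
[ 0.62342522 -0.14866567  0.109     ] [ 0.46433502 -0.1020066   0.109     ] 0.16579131597112212 theta 1.6571154652435447
```

View pics/t6.png

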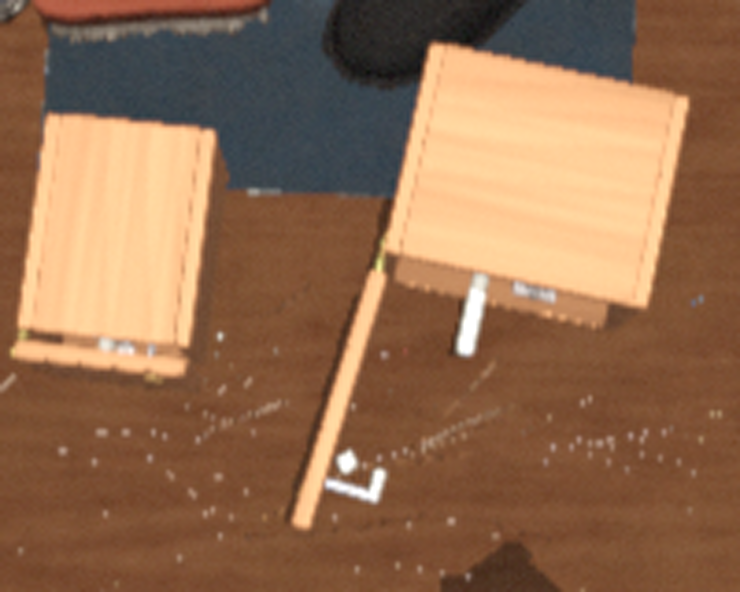

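From above, the door runs from the hinge at (380,272) to its free end at (302,525). That is about 1.66 rad, roughly 5° past square. The narrow cupboard is still shut and the arm is clear.

```bash
python3 -c "
from bench import ticket; print(ticket.close_job())"
```

```text
the job is handed in; nothing more can be done
None
```

The wide cupboard's door was pressed until its catch let go, then swung open to about 1.66 rad, roughly 5° past square; the narrow cupboard stayed shut, the arm ended clear, and I handed the job in at about 10 s of the 48 s allowed.

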